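# Slide the rejected module off the bench into the scrap crate

## Robot

A 7-joint arm with a two-finger parallel gripper is mounted at the origin on the work surface. World frame = base frame: x ahead of the robot, y to its left, z up, the work surface at z = 0. Lengths are in m, angles in rad, forces in N, time in s.
With the tool pointing down it reaches from about 0.35 to 0.9 m from the base axis. Payload 8.1 kg.
Tool frame: the origin (TCP) lies midway between the tips of the shut fingers; the grasp point (between the pads) lies 19 mm behind it (arm.hold_point_z is the distance from the TCP to the grasp point, in m); z points along the fingers, y is the direction in which the jaws open and shut (so a half turn about z gives the same grasp; the last joint's range is limited). The gripper opens to 92 mm and grips with 3 to 60 N. Pads are 19 mm wide; open, the fingers measure 130 mm over their backs; the gripper's body (75 mm by 190 mm) begins 47 mm behind the grasp point.
Start: joints at [1.041, 0.434, 0.025, 1.573, -0.012, 1.134, -0.075], TCP at [0.259, -0.569, 0.227] pointing down, gripper open.
Joint ranges: [-2.62, 2.62], [-0.44, 2.09], [-1.27, 1.32], [0.08, 2.57], [-1.32, 4.46], [0.12, 2], [-2.74, 2.74]. Speed limits (rad/s): [2.22, 2.22, 3.01, 3.01, 3.14, 3.14, 3.14].

## Interface

Orientations are given as a rotation vector (axis times angle).
In Python, from cell import arm gives the robot as it stands.
- The arm moves only by the shell command python3 -m pendant 'ROWS' [FORCE]. ROWS is JSON, a list of rows, each a list of 3 entries, a list of its own where there are three numbers: the shift along the tool's x, y, z in m, then the turn, a rotation vector about the tool's x, y, z in degrees, then the finger opening in m, from 0 to 0.0918. A call has 1 to 10 rows; each row shifts and turns the commanded pose from where the row before left it, along the tool's axes as they then stand; what a row does not reach is not made up. A row lasts 1/8 s, in which the tool goes at most 62.5 mm and 10.7 degrees, less where a joint would pass 70% of its speed; a pose out of reach is approached as far as the arm can. A call with a gripper value outside its range is refused whole. The fingers move at their own pace and stop on an object; FORCE is the grip in N (left out, the last holds). Time passes only in rows, so rows that do not move let the fingers close. It gives the time, the measured TCP pose, the force and the opening at its end, in the units of the state.
- arm.observe(): the state, without advancing time (a new reading comes with each control period).
- arm.get_image(name): name is "scene" or "top"; returns (picture, depth): 400x640x3 uint8, red, green, blue; 400x640 float32, m along the optical axis (not along the pixel's ray), 0 where there is no reading.
- arm.camera_params(name): a dict with "fovy" (degrees; the focal length in pixels is half the picture's height over the tangent of half this angle, whatever the lens; pixels are square), "cx", "cy" (the principal point, pixels), "k1" (the pictures are not rectified: a ray, as slopes to the right and down, at radius r is drawn at 1 + k1 r^2 times it, then the intrinsics apply), "rvec" (rotation vector, rad) and "tvec" (3), from world to camera coordinates, as OpenCV has them. Camera axes: x right, y down, z forward; pixel columns grow to the right and rows downward; lengths in m; the calibration is good to about 2 mm. A picture is of the moment at which its call begins. camera_params takes no time and is no camera call.
- arm.sign_off(): hands the job in, once; it reports no verdict.
Trained networks look in the newest picture that a camera, given by its name, has taken for a name from the list of things; names that differ only in an ending like _2 or _b are one class to them, and where a whole thing is asked for, a point or a joint stands for the part that bears it (a point fixed in the world has none). Each returns a list of dicts, best first, with "conf" (0 to 1); they miss things now and then, are a little off and sometimes report something else, mostly with a low value. They report only what shows in the picture. A call takes as long as a camera call. They do not tell look-alikes from the thing itself.
- arm.look_for(camera, label): "rect" ([centre column, centre row, width, height] in pixels, round what is visible of it).
- arm.masks_of(camera, label): "pixels" (400x640 bool, what is visible of it) and "rect" ([centre column, centre row, width, height] in pixels, round what is visible of it).
The state is a dict: "clock": time; "joints": joint angles; "dq": joint speeds; "joint_efforts": joint torques, N m; "position": TCP position; "ee_rot": TCP orientation; "force": force on the tool from outside, world axes, zero at the start; "ft_torque": the same for the moment, N m; "width": opening from 0.0 (shut) to 1.0 (fully open).
Only numpy, scipy, OpenCV 4.12 (cv2) and the standard library are available. Lean on these libraries where they do the work, as an engineer would, in place of code of your own. Each camera call takes 0.05 s, during which the arm holds its last target.

## Task

On the radio bench, slide the rejected module (red dot) out of its pocket in the test cradle and push it over the bench edge so that it drops into the orange scrap crate below. It sits flush and cannot be gripped, so draw it out with light fingertip pressure, never pressing or pushing on the module or the cradle with more than 20 N, and do not lift it out. Leave the good module (green dot) in its pocket and do not shift the bottle, meter or screwdriver.

Things in the scene. Friction and masses are not known exactly. Their poses are not given: they have to be found in the camera images.
- cradle: Fixed grey cradle, 180 x 180 x 46 mm. Origin: centre of its underside, on the bench; z up, x to the bench edge. Two pockets 60 mm wide, at y = +45 and -45, from a rear wall at x = -15 to the open front. Pocket floors at z = 30, sprung: pressed, each sinks up to 12 mm, one softly, one stiffly (1 to 12 N/mm); feel which. Side walls rise to z = 42, the block behind to 46. Load it with at most 20 N.
- cradle_front (a point): Middle of the cradle's open front end, at the height of the pocket floor (cradle x = +90, y = 0, z = 30 mm). It overhangs the bench edge, over the crate. A module tips off when its centre has passed this end.
- reject: Rejected module, red dot: flat hard box 80 (x) x 56 (y) x 12 mm, 0.35 to 0.57 kg. Origin: centre of its underside. Lies in either pocket, x as the cradle's x, about 2 mm from rear and side walls; its flat top is flush with the side walls. Friction about 0.3 on the floor, 0.6 under a fingertip: drags well when pressed with about 9 N. Drawn forward, it leaves room for a fingertip behind it.
- good: The good module with a green dot, same shape and frame, in the other pocket. Leave it there.
- crate: Fixed open orange scrap crate on a low stool under the bench edge, 320 (x) x 400 (y) x 120 mm outside, walls and floor 6 mm, rim about 60 mm below the bench surface. Origin: centre of its underside; z up. It extends below and beyond the cradle's open front end.
- bottle: Upright green bottle, diameter 62, height 190 mm, loose, beside the cradle. Origin: centre of its underside. Not to be moved.
- meter: Black twin-dial meter box, 75 x 100 x 70 mm, loose, on the other side of the cradle. Origin: centre of its underside. Not to be moved.
- screwdriver: Screwdriver with a purple handle, about 180 mm long, lying on the bench on the robot's side of the cradle. Not to be moved.
Things that resemble listed ones, but are neither listed nor needed, are in the scene too. Leave any blue or white look-alike of the reject alone.

How it is judged:
By the outcome, as a careful person would: the job done as asked, in the order asked, and still so for the second after the job is handed in, with the robot touching nothing.
It also fails if it takes over 64 s, if anything falls off the work surface, if the arm or the gripper's body presses on something with over 40 N, if the wrist force passes 120 N, or if a joint passes its speed limit or range.

## Working session

There is one attempt and no reset: what is moved stays moved. The work goes in short steps, Python scripts to look and compute and a shell command to move; the robot and the scene stay as the last step left them, time stands still between calls to the robot, and variables do not carry over. Pictures are saved under pics/ and viewed, and the job is handed in when it is done.

```bash
ls; mkdir -p pics; python3 - <<'E'
from cell import arm
import cv2,numpy as np
s=arm.observe()
for k,v in s.items(): print(k,np.round(v,3))
for n in ("scene","top"):
    im,d=arm.get_image(n); cv2.imwrite(f"pics/{n}0.png",im[...,::-1]); np.save(f"pics/{n}0.npy",d)
    print(n,arm.camera_params(n))
E
```

```text
pics
clock 0.0
joints [ 1.041  0.435  0.025  1.574 -0.012  1.134 -0.075]
dq [ 0.001  0.001  0.001 -0.002 -0.002 -0.001  0.001]
joint_efforts [ 1.0000e-03 -6.6785e+01  9.8500e-01 -3.1446e+01 -6.1000e-02  4.3000e-02
  0.0000e+00]
position [ 0.258 -0.568  0.226]
ee_rot [-3.069e+00 -6.650e-01  1.000e-03]
force [ 0.294 -0.216 -1.423]
ft_torque [-0.023 -0.013 -0.001]
width 0.999
scene {'fovy': 48.10013185825129, 'cx': 312.86500642683325, 'cy': 193.79014636029697, 'k1': -0.08203463325757024, 'rvec': array([ 1.33813104,  2.18651478, -0.95425758]), 'tvec': array([ 0.22744526, -0.38500073,  1.21853753])}
top {'fovy': 49.184181018884836, 'cx': 317.8976681662371, 'cy': 204.7543023227015, 'k1': 0.029964921407389825, 'rvec': array([ 2.1196494 , -2.1628233 ,  0.18558948]), 'tvec': array([0.05028922, 0.53067851, 0.87140373])}
```

View pics/scene0.png

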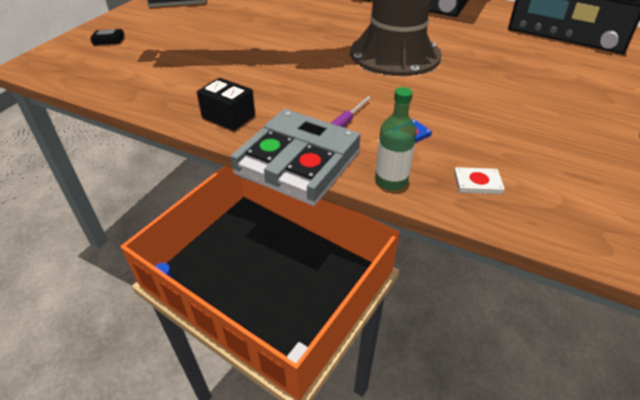

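View pics/top0.png

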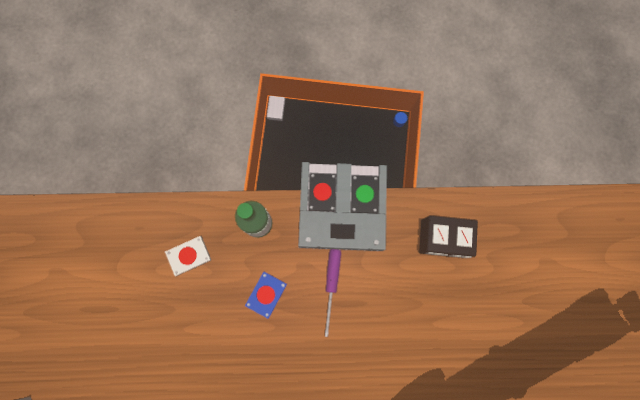

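The scene view shows the green-dot module at (270,146), the red-dot one at (310,160), the bottle at (395,150) and the meter at (226,103). In the top view the red dot is at (322,191), green at (365,194), bottle at (250,215), meter at (448,236) and screwdriver at (333,270).

```bash
cat > h.py <<'E'
import numpy as np,cv2
from cell import arm
def cam(n):
    p=arm.camera_params(n); f=200/np.tan(np.radians(p['fovy'])/2)
    R=cv2.Rodrigues(np.array(p['rvec']))[0]; return f,p['cx'],p['cy'],p['k1'],R,np.array(p['tvec'])
def ray(n,uv):
    f,cx,cy,k,R,t=cam(n); uv=np.atleast_2d(uv).astype(float)
    d=(uv-[cx,cy])/f; s=d.copy()
    for _ in range(20): s=d/(1+k*(s**2).sum(1,keepdims=True))
    return s,R,t
def at_z(n,uv,z):
    s,R,t=ray(n,uv); D=np.c_[s,np.ones(len(s))]@R; C=-R.T@t
    return C+D*((z-C[2])/D[:,2])[:,None]
def at_d(n,uv,dep):
    s,R,t=ray(n,uv); return (np.c_[s,np.ones(len(s))]*np.asarray(dep)[:,None]-t)@R
def proj(n,P):
    f,cx,cy,k,R,t=cam(n); c=np.atleast_2d(P)@R.T+t; s=c[:,:2]/c[:,2:]
    return s*(1+k*(s**2).sum(1,keepdims=True))*f+[cx,cy]
E
python3 - <<'E'
from h import *
im=cv2.imread('pics/top0.png')
cv2.imwrite('pics/top_crop.png',cv2.resize(im[150:260,230:390],None,fx=5,fy=5,interpolation=cv2.INTER_CUBIC))
d=np.load('pics/top0.npy')
for n in('top','scene'):
    im=cv2.imread(f'pics/{n}0.png'); hsv=cv2.cvtColor(im,cv2.COLOR_BGR2HSV)
    d=np.load(f'pics/{n}0.npy')
    for l in ('cradle','reject','good','bottle','meter','screwdriver','crate'):
        for r in arm.masks_of(n,l)[:4]:
            m=r['pixels']; v,u=np.nonzero(m&(d>0)); P=at_d(n,np.c_[u,v],d[v,u])
            print(n,l,round(r['conf'],2),np.round(r['rect']),'med',np.round(np.median(P,0),3),'lo',np.round(np.percentile(P,2,axis=0),3),'hi',np.round(np.percentile(P,98,axis=0),3))
            if l in('cradle','reject','good'): print(np.round(cv2.minAreaRect(at_z(n,np.c_[u,v],.042)[:,:2].astype(np.float32))[0],4),cv2.minAreaRect(at_z(n,np.c_[u,v],.042)[:,:2].astype(np.float32))[1:])
E
```

```text
top cradle 0.64 [342. 206.  91.  90.] med [ 0.501 -0.011  0.045] lo [ 0.441 -0.099  0.021] hi [0.619 0.077 0.049]
[ 0.5289 -0.0104] ((0.18234822154045105, 0.18373815715312958), 86.81251525878906)
top reject 0.81 [265. 295.  41.  47.] med [0.349 0.153 0.012] lo [0.307 0.116 0.   ] hi [0.389 0.189 0.016]
[0.3505 0.1496] ((0.05721108615398407, 0.08262595534324646), 61.59732437133789)
top reject 0.79 [190. 258.  43.  40.] med [0.434 0.317 0.012] lo [0.398 0.276 0.001] hi [0.47  0.357 0.016]
[0.4326 0.3077] ((0.05771413818001747, 0.08061833679676056), 23.879554748535156)
top reject 0.66 [322. 192.  28.  35.] med [0.559 0.031 0.042] lo [0.521 0.004 0.038] hi [0.598 0.058 0.045]
[0.5593 0.0313] ((0.056736722588539124, 0.08153493702411652), 88.44522857666016)
top reject 0.38 [334. 291.  20.  87.] med [0.385 0.015 0.022] lo [ 0.281 -0.005 -0.001] hi [0.439 0.028 0.028]
[0.3573 0.0197] ((0.02607150562107563, 0.17039424180984497), 79.71078491210938)
top good 0.71 [364. 194.  29.  33.] med [ 0.554 -0.058  0.042] lo [ 0.517 -0.085  0.039] hi [ 0.592 -0.031  0.046]
[ 0.5544 -0.0581] ((0.0549592040
[... 1658 characters left out ...]
cene bottle 0.82 [397. 138.  44. 105.] med [0.524 0.174 0.097] lo [0.497 0.141 0.005] hi [0.535 0.199 0.191]
scene bottle 0.32 [226. 105.  61.  58.] med [ 0.489 -0.21   0.055] lo [ 0.431 -0.277  0.003] hi [ 0.507 -0.176  0.073]
scene meter 0.9 [228. 104.  58.  53.] med [ 0.489 -0.21   0.054] lo [ 0.432 -0.278  0.002] hi [ 0.507 -0.176  0.073]
scene screwdriver 0.85 [349. 114.  36.  30.] med [0.384 0.018 0.023] lo [0.297 0.002 0.009] hi [0.417 0.026 0.028]
scene screwdriver 0.4 [226. 104.  60.  54.] med [ 0.489 -0.208  0.055] lo [ 0.432 -0.276  0.005] hi [ 0.507 -0.176  0.073]
scene crate 0.92 [260. 283. 282. 234.] med [ 0.713  0.013 -0.169] lo [ 0.531 -0.212 -0.557] hi [ 0.878  0.208 -0.059]
```

View pics/top_crop.png

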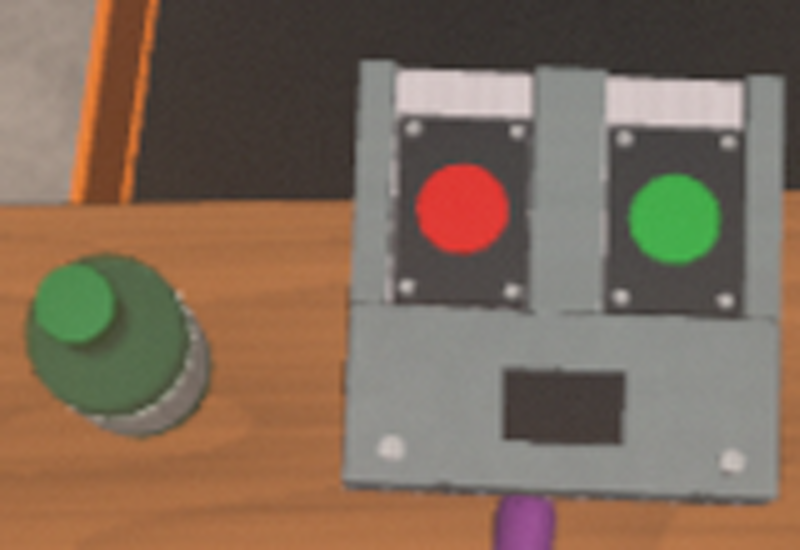

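```bash
python3 - <<'E'
from h import *
c=lambda *p: np.array(p)/5.+[230,150]-0.4
F=at_z('top',c((361,61),(783,75)),.042);B=at_z('top',c((345,486),(776,498)),.046);M=at_z('top',c((352,302),(778,317)),.046)
D=at_z('top',c((462,209),(675,219)),.042)
for n,a in zip('FBMD',(F,B,M,D)): print(n,np.round(a,4).tolist(),'yaw',np.degrees(np.arctan2(-(a[0]-a[1])[0],(a[0]-a[1])[1])),np.linalg.norm(a[0]-a[1]))
for i in(0,1):
  e=F[i]-B[i]; print(np.degrees(np.arctan2(e[1],e[0])),np.linalg.norm(e[:2]))
print('centre',(F.mean(0)+B.mean(0))/2)
s=arm.observe();R=cv2.Rodrigues(np.array(s['ee_rot']))[0]
th=np.radians(-3.0)
G=np.array([[-np.sin(th),np.cos(th),0],[np.cos(th),np.sin(th),0],[0,0,-1]]).T # cols tool axes
print('turn needed (tool,deg)',np.degrees(cv2.Rodrigues(R.T@G)[0].ravel()),s['clock'])
E
```

```text
F [[0.625, 0.0719, 0.042], [0.6155, -0.1076, 0.042]] yaw -3.039918120657629 0.1796977317646869
B [[0.4445, 0.081, 0.046], [0.436, -0.0957, 0.046]] yaw -2.7347706555913036 0.17696014325430098
M [[0.5208, 0.0771, 0.046], [0.511, -0.1, 0.046]] yaw -3.1574607688537357 0.17738089651212105
D [[0.5601, 0.0303, 0.042], [0.5541, -0.0592, 0.042]] yaw -3.84231478056787 0.08977867759459343
-2.899524048588277 0.180797714525167
-3.7716531931375417 0.17986938536783323
centre [ 0.53025372 -0.01259384  0.044     ]
turn needed (tool,deg) [ 6.28798418e-03  2.93510572e-03 -6.25489615e+01] 0.8
```

```bash
cat > plan.py <<'E'
from h import *
def goal(th): 
    th=np.radians(th); return np.array([[-np.sin(th),np.cos(th),0],[np.cos(th),np.sin(th),0],[0,0,-1]]).T
def plan(p,th=-3.1,n=10):
    s=arm.observe();R=cv2.Rodrigues(np.array(s['ee_rot']))[0];x=np.array(s['position'])
    w=cv2.Rodrigues(R.T@goal(th))[0].ravel()/n
    dx=(np.array(p)-x)/n
    for i in range(n):
        print(np.round(1000*(dx@R),1).tolist(),np.round(np.degrees(w),2).tolist()); R=R@cv2.Rodrigues(w)[0]
E
python3 -c "
from plan import *
plan([.5457,.0316,.20],n=20)"
```

```text
[25.5, -21.4, 1.3] [0.0, 0.0, -3.12]
[26.6, -20.0, 1.3] [0.0, 0.0, -3.12]
[27.7, -18.5, 1.3] [0.0, 0.0, -3.12]
[28.6, -17.0, 1.3] [0.0, 0.0, -3.12]
[29.5, -15.4, 1.3] [0.0, 0.0, -3.12]
[30.3, -13.7, 1.3] [0.0, 0.0, -3.12]
[31.0, -12.1, 1.3] [0.0, 0.0, -3.12]
[31.6, -10.4, 1.3] [0.0, 0.0, -3.12]
[32.1, -8.6, 1.3] [0.0, 0.0, -3.12]
[32.6, -6.9, 1.3] [0.0, 0.0, -3.12]
[32.9, -5.1, 1.3] [0.0, 0.0, -3.12]
[33.1, -3.3, 1.3] [0.0, 0.0, -3.12]
[33.2, -1.5, 1.3] [0.0, 0.0, -3.12]
[33.3, 0.3, 1.3] [0.0, 0.0, -3.12]
[33.2, 2.2, 1.3] [0.0, 0.0, -3.12]
[33.0, 4.0, 1.3] [0.0, 0.0, -3.12]
[32.8, 5.8, 1.3] [0.0, 0.0, -3.12]
[32.4, 7.5, 1.3] [0.0, 0.0, -3.12]
[32.0, 9.3, 1.3] [0.0, 0.0, -3.12]
[31.4, 11.0, 1.3] [0.0, 0.0, -3.12]
```

```bash
python3 -m pendant '[[[0.0255,-0.0214,0],[0,0,-3.12],0],[[0.0266,-0.020,0],[0,0,-3.12],0],[[0.0277,-0.0185,0],[0,0,-3.12],0],[[0.0286,-0.017,0],[0,0,-3.12],0],[[0.0295,-0.0154,0],[0,0,-3.12],0],[[0.0303,-0.0137,0],[0,0,-3.12],0],[[0.031,-0.0121,0],[0,0,-3.12],0],[[0.0316,-0.0104,0],[0,0,-3.12],0],[[0.0321,-0.0086,0],[0,0,-3.12],0],[[0.0326,-0.0069,0],[0,0,-3.12],0]]' 20
```

```text
clock: 2.05
position: [0.4027, -0.2672, 0.2269]
ee_rot: [2.776, 1.47, 0.0]
force: [0.6, -0.8, -0.2]
width: 0.008
```

```bash
python3 -m pendant '[[[0.033,-0.005,0.001],[0,0,-3.12],0],[[0.033,-0.0033,0.001],[0,0,-3.12],0],[[0.033,-0.0015,0.001],[0,0,-3.12],0],[[0.033,0,0.001],[0,0,-3.12],0],[[0.033,0.002,0.001],[0,0,-3.12],0],[[0.033,0.004,0.001],[0,0,-3.12],0],[[0.033,0.0055,0.001],[0,0,-3.12],0],[[0.0325,0.0075,0.001],[0,0,-3.12],0],[[0.032,0.009,0.001],[0,0,-3.12],0],[[0.030,0.010,0.001],[0,0,-3.12],0]]'; python3 -m pendant '[[[0,0,0],[0,0,0],0],[[0,0,0],[0,0,0],0]]'; python3 -c "
from plan import *
plan([.5457,.0316,.06],n=1);print(arm.observe())"
```

```text
clock: 3.3
position: [0.5438, 0.0317, 0.2168]
ee_rot: [2.279, 2.162, 0.0]
force: [0.1, -0.4, -0.3]
width: 0.002
clock: 3.55
position: [0.5432, 0.0298, 0.2166]
ee_rot: [2.282, 2.159, -0.001]
force: [-0.7, 0.1, -0.3]
width: 0.003
[2.1, 2.5, 156.6] [-0.02, 0.04, -0.06]
{'clock': 3.55, 'joints': array([ 0.20665654,  0.35864051, -0.47505649,  1.75491973,  0.18435319,
        1.07269883, -0.3863368 ]), 'dq': array([ 0.0153803 , -0.00606281,  0.01057113,  0.00357987,  0.00071823,
        0.00238485, -0.00087633]), 'joint_efforts': array([-1.24546900e+00, -5.60543060e+01, -5.79789966e+00, -3.02668977e+01,
       -1.65762361e-01, -6.17090520e-02, -9.01015737e-03]), 'position': array([0.54317057, 0.02977072, 0.21658919]), 'ee_rot': array([ 2.28180245e+00,  2.15917133e+00, -1.16809731e-03]), 'force': array([-0.68830409,  0.12748733, -0.34366032]), 'ft_torque': array([-0.09850363, -0.07556328,  0.03274323]), 'width': 0.0030549503543444143}
```

```bash
python3 -m pendant '[[[0.001,0.001,0.03],[0,0,0],0],[[0.001,0.001,0.035],[0,0,0],0],[[0,0,0.035],[0,0,0],0],[[0,0,0.03],[0,0,0],0],[[0,0,0.02],[0,0,0],0],[[0,0,0.006],[0,0,0],0],[[0,0,0],[0,0,0],0]]'; python3 - <<'E'
from plan import *
plan([.5457,.0316,.06],n=1);print(arm.observe()['force'])
im,d=arm.get_image('scene'); cv2.imwrite('pics/s1.png',cv2.resize(im[60:240,200:450,::-1],None,fx=3,fy=3))
im,d=arm.get_image('top'); cv2.imwrite('pics/t1.png',cv2.resize(im[120:280,220:460,::-1],None,fx=3,fy=3))
E
```

```text
clock: 4.42
position: [0.5456, 0.0313, 0.061]
ee_rot: [2.283, 2.158, -0.001]
force: [0.9, -0.6, 0.7]
width: 0.003
[0.3, 0.1, 1.0] [-0.0, 0.02, -0.11]
[ 0.9109938  -0.61371721  0.68433961]
```

View pics/s1.png

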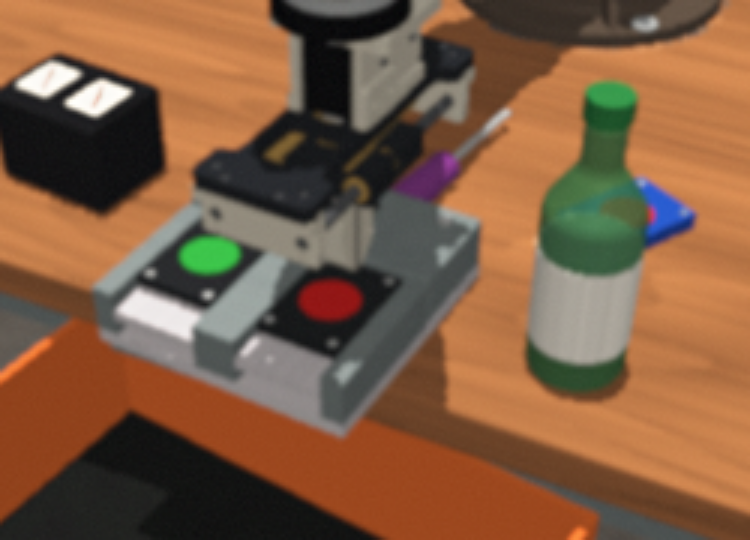

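View pics/t1.png

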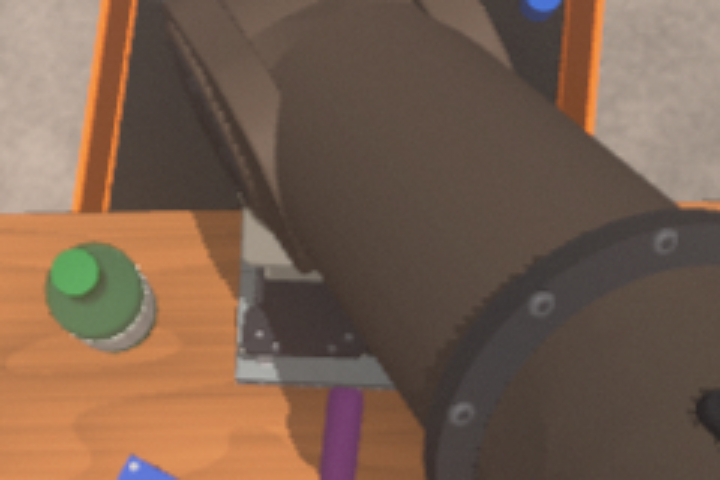

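In the pictures, the fingertips hover over the rear half of the red module (scene crop, tips at about (345,265)). The bottle and meter stand clear of the gripper. Next I descend gently to make contact.

```bash
python3 -m pendant '[[[0,0,0.005],[0,0,0],0],[[0,0,0.005],[0,0,0],0],[[0,0,0.003],[0,0,0],0],[[0,0,0.001],[0,0,0],0],[[0,0,0],[0,0,0],0]]';python3 -m pendant '[[[0,0,0.001],[0,0,0],0],[[0,0,0.0005],[0,0,0],0]]';python3 -m pendant '[[[0,0,0.0005],[0,0,0],0],[[0,0,0.0005],[0,0,0],0]]'
```

```text
clock: 5.15
position: [0.5456, 0.032, 0.0466]
ee_rot: [-2.282, -2.16, 0.0]
force: [-0.1, 0.2, -0.8]
width: -0.0
clock: 5.4
position: [0.5456, 0.032, 0.0452]
ee_rot: [2.282, 2.159, 0.0]
force: [-0.3, -0.6, 0.1]
width: 0.011
clock: 5.65
position: [0.5456, 0.032, 0.0442]
ee_rot: [2.282, 2.159, 0.0]
force: [-1.2, -0.2, -0.2]
width: 0.005
```

```bash
for i in 1; do python3 -m pendant '[[[0,0,0.0005],[0,0,0],0],[[0,0,0.0005],[0,0,0],0]]';  python3 -m pendant '[[[0,0,0.0005],[0,0,0],0],[[0,0,0.0005],[0,0,0],0]]'; python3 -m pendant '[[[0,0,0.0004],[0,0,0],0]]';  python3 -m pendant '[[[0,0,0.0004],[0,0,0],0]]'; done
```

```text
clock: 5.9
position: [0.5456, 0.032, 0.0432]
ee_rot: [2.282, 2.16, -0.0]
force: [0.3, 0.1, 0.2]
width: 0.007
clock: 6.15
position: [0.5456, 0.032, 0.0422]
ee_rot: [2.282, 2.159, -0.0]
force: [0.2, 0.8, 2.0]
width: 0.007
clock: 6.28
position: [0.5456, 0.032, 0.0419]
ee_rot: [2.282, 2.159, -0.0]
force: [-0.3, -0.1, 1.7]
width: 0.004
clock: 6.4
position: [0.5456, 0.032, 0.0415]
ee_rot: [2.282, 2.159, 0.0]
force: [-1.0, -0.4, 2.1]
width: 0.005
```

```bash
for i in 1; do python3 -m pendant '[[[0,0,0.0005],[0,0,0],0],[[0,0,0.0005],[0,0,0],0]]';  python3 -m pendant '[[[0,0,0.0005],[0,0,0],0],[[0,0,0.0005],[0,0,0],0]]'; done
```

```text
clock: 6.65
position: [0.5457, 0.032, 0.0405]
ee_rot: [2.282, 2.159, 0.0]
force: [-1.1, -0.8, 2.8]
width: 0.007
clock: 6.9
position: [0.5456, 0.0321, 0.0395]
ee_rot: [2.282, 2.16, 0.0]
force: [-1.0, -0.4, 5.0]
width: 0.004
```

```bash
python3 -m pendant '[[[0,0,0.0007],[0,0,0],0],[[0,0,0.0007],[0,0,0],0],[[0,0,0.0006],[0,0,0],0]]';  python3 -m pendant '[[[0,0,0.0005],[0,0,0],0],[[0,0,0.0005],[0,0,0],0]]';  python3 -m pendant '[[[0,0,0.0005],[0,0,0],0],[[0,0,0.0005],[0,0,0],0]]'
```

```text
clock: 7.28
position: [0.5456, 0.032, 0.0375]
ee_rot: [2.282, 2.159, 0.0]
force: [-1.9, -0.7, 6.0]
width: 0.002
clock: 7.52
position: [0.5456, 0.032, 0.0366]
ee_rot: [2.282, 2.159, 0.0]
force: [-2.4, -0.1, 7.4]
width: 0.005
clock: 7.78
position: [0.5456, 0.032, 0.0357]
ee_rot: [2.281, 2.159, -0.0]
force: [-2.4, -0.8, 9.5]
width: 0.003
```

```bash
python3 -m pendant '[[[0,0,0.0005],[0,0,0],0],[[0,0,0.0005],[0,0,0],0]]';  python3 -m pendant '[[[0,0.0005,0.0005],[0,0,0],0],[[0,0.001,0],[0,0,0],0],[[0,0.0015,0],[0,0,0],0],[[0,0.002,0],[0,0,0],0]]';  python3 -m pendant '[[[0,0.002,0],[0,0,0],0],[[0,0.002,0],[0,0,0],0],[[0,0.002,0],[0,0,0],0]]'; python3 - <<'E'
from plan import *
im,d=arm.get_image('scene'); cv2.imwrite('pics/s2.png',cv2.resize(im[60:240,200:450,::-1],None,fx=3,fy=3))
E
```

```text
clock: 8.02
position: [0.5456, 0.032, 0.0348]
ee_rot: [2.281, 2.159, 0.0]
force: [-3.4, -1.4, 10.4]
width: 0.007
clock: 8.52
position: [0.5489, 0.0319, 0.0339]
ee_rot: [-2.28, -2.159, 0.004]
force: [-7.2, -0.5, 10.7]
width: 0.004
clock: 8.9
position: [0.5549, 0.0316, 0.0339]
ee_rot: [-2.28, -2.159, 0.004]
force: [-7.2, 0.4, 11.0]
width: 0.002
```

View pics/s2.png

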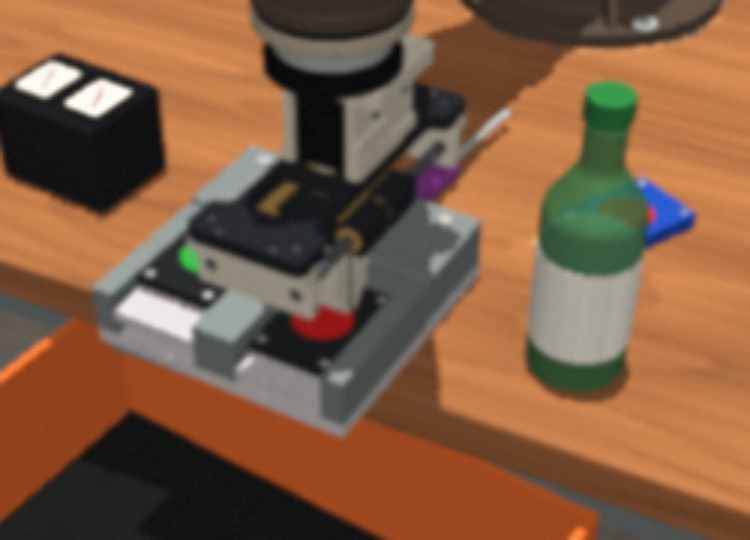

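```bash
python3 - <<'E'
from plan import *
c=np.array([.5597,.0308]);th=np.radians(-3.1);R=np.array([[np.cos(th),-np.sin(th)],[np.sin(th),np.cos(th)]])
for s in (0,.009):
  P=[[*(c+R@np.array([x+s,y])),z] for x,y,z in[(.04,.028,.034),(.04,-.028,.034)]]
  print(s,(proj('scene',P)-[200,60])*3+1)
# unpressed original
P=[[*(c+R@np.array([x,y])),.042] for x,y in[(.04,.028),(.04,-.028)]]
print((proj('scene',P)-[200,60])*3+1)
im,d=arm.get_image('scene')
cv2.imwrite('pics/s3.png',cv2.resize(im[140:210,250:350,::-1],None,fx=8,fy=8,interpolation=cv2.INTER_CUBIC))
for s in (0,.009):
  P=[[*(c+R@np.array([x+s,y])),z] for x,y,z in[(.04,.028,.034),(.04,-.028,.034)]]
  print(s,(proj('scene',P)-[250,140])*8+4)
E
```

```text
0 [[341.4990646  361.11133426]
 [261.39006634 330.62230779]]
0.009 [[333.68672817 370.00071968]
 [253.22738789 339.06387779]]
[[341.35378915 350.8294599 ]
 [260.70915901 320.41012053]]
0 [[511.99750559 324.29689136]
 [298.37351024 242.99282078]]
0.009 [[491.16460846 348.00191914]
 [276.60636771 265.50367411]]
```

View pics/s3.png

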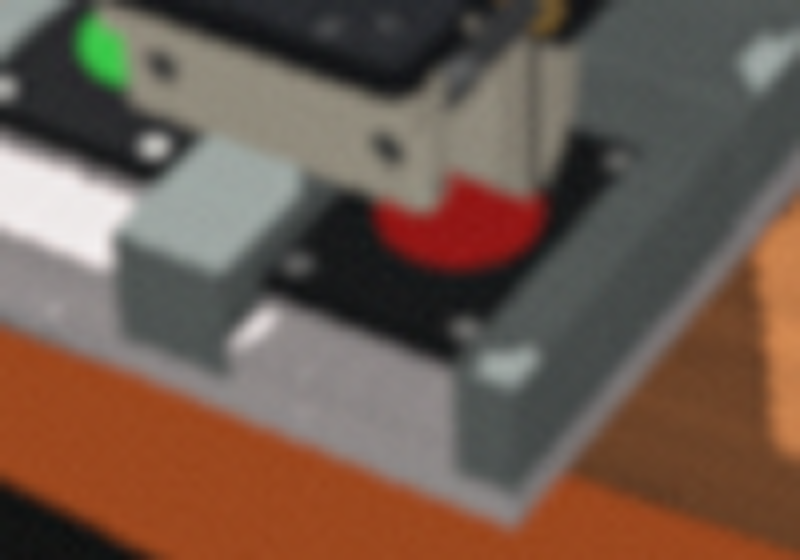

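```bash
cat > dot.py <<'E'
from plan import *
def dot(z,name='scene'):
    im,d=arm.get_image(name)
    h=cv2.cvtColor(im,cv2.COLOR_RGB2HSV); m=((h[...,0]<8)|(h[...,0]>172))&(h[...,1]>150)&(h[...,2]>70)
    v,u=np.nonzero(m); k=(v>130)&(v<230)&(u>250)&(u<360); u,v=u[k],v[k]
    P=at_z(name,np.c_[u,v],z); print('dot x',P[:,0].min(),P[:,0].max(),'y',P[:,1].min(),P[:,1].max(),len(u), 'depth xyz',np.round(np.median(at_d(name,np.c_[u,v],d[v,u]),0),4))
    return im
if __name__=='__main__':
    dot(.034); im=cv2.imread('pics/scene0.png')[...,::-1]
    g=arm.get_image; arm.get_image=lambda n:(im.copy(),np.load('pics/scene0.npy'))
    dot(.042)
E
python3 dot.py
```

```text
dot x 0.561409091270444 0.5918634684455105 y 0.011921731776860622 0.04809173286424934 161 depth xyz [0.5797 0.0333 0.0353]
dot x 0.5405175784790627 0.5829697844176026 y 0.007620738367343893 0.04871676220656829 268 depth xyz [0.5651 0.0302 0.0437]
```

The dot's front edge moved from x=0.583 to 0.592, so the module is moving with the finger (9 mm). I'll keep drawing it out.

```bash
python3 -m pendant '[[[0,0.003,0],[0,0,0],0],[[0,0.003,0],[0,0,0],0],[[0,0.003,0],[0,0,0],0],[[0,0.003,0],[0,0,0],0],[[0,0.003,0],[0,0,0],0]]';  python3 -m pendant '[[[0,0.003,0],[0,0,0],0],[[0,0.003,0],[0,0,0],0],[[0,0.003,0],[0,0,0],0],[[0,0.003,0],[0,0,0],0],[[0,0.003,0],[0,0,0],0]]'; python3 - <<'E'
from dot import *
im=dot(.034); cv2.imwrite('pics/s4.png',cv2.resize(im[60:240,200:450,::-1],None,fx=3,fy=3))
E
```

```text
clock: 9.68
position: [0.57, 0.0308, 0.0339]
ee_rot: [-2.28, -2.159, 0.004]
force: [-7.1, -0.0, 10.4]
width: 0.007
clock: 10.3
position: [0.585, 0.03, 0.034]
ee_rot: [-2.28, -2.159, 0.003]
force: [-7.9, 0.4, 11.3]
width: 0.006
dot x 0.5902833756624408 0.6218752061057498 y 0.012347387192644832 0.04664337805241486 162 depth xyz [0.6075 0.0318 0.0352]
```

View pics/s4.png

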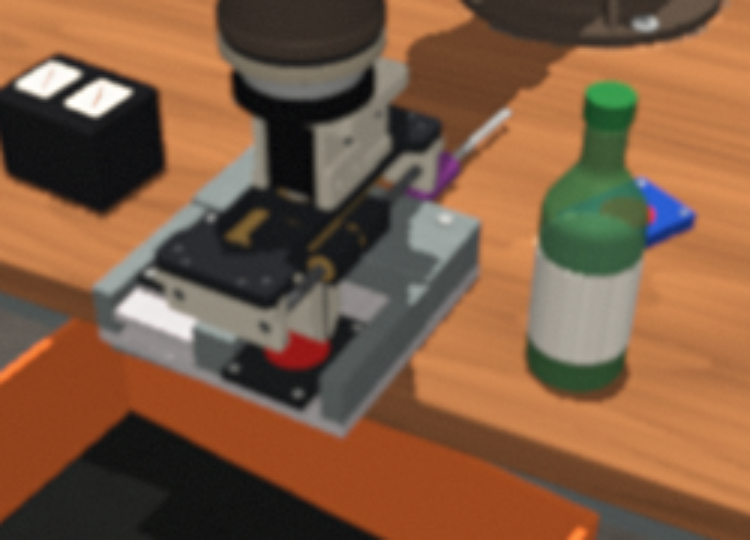

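The module is out about 39 mm and tracking the finger. I'll draw it about 18 mm further, still short of tipping, then go behind it to push.

```bash
python3 -m pendant '[[[0,0.003,0],[0,0,0],0],[[0,0.003,0],[0,0,0],0],[[0,0.003,0],[0,0,0],0],[[0,0.003,0],[0,0,0],0],[[0,0.003,0],[0,0,0],0],[[0,0.002,0],[0,0,0],0],[[0,0,0],[0,0,0],0]]';  python3 -m pendant '[[[0,0,-0.002],[0,0,0],0],[[0,0,-0.002],[0,0,0],0],[[0,0,-0.002],[0,0,0],0],[[0,0,-0.002],[0,0,0],0],[[0,0,-0.004],[0,0,0],0],[[0,0,-0.008],[0,0,0],0],[[0,0,-0.012],[0,0,0],0],[[0,0,0],[0,0,0],0]]'; python3 - <<'E'
from dot import *
im=dot(.042); cv2.imwrite('pics/s5.png',cv2.resize(im[60:240,200:450,::-1],None,fx=3,fy=3))
E
```

```text
clock: 11.22
position: [0.6024, 0.0291, 0.034]
ee_rot: [-2.28, -2.159, 0.003]
force: [-6.3, 0.3, 11.4]
width: 0.006
clock: 12.22
position: [0.6045, 0.029, 0.0674]
ee_rot: [2.281, 2.158, 0.003]
force: [0.4, -0.1, -0.1]
width: 0.001
dot x 0.5991461975305666 0.6386952483823978 y 0.005360638194618739 0.04572117174607654 283 depth xyz [0.6208 0.027  0.0438]
```

View pics/s5.png

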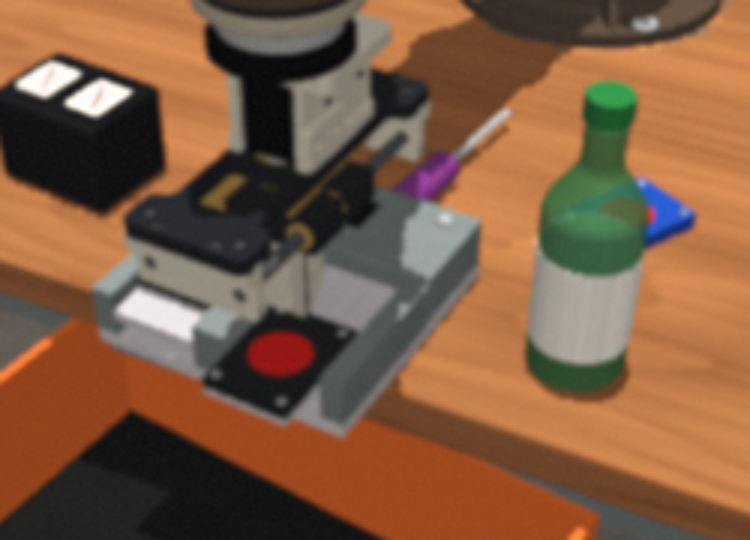

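The module's red dot is now at about (280,353) in the crop. Its centre is at x≈0.619, about 4 mm short of the front end, and it is still lying in the pocket. Now I go behind it.

```bash
python3 -m pendant '[[[0,-0.010,0],[0,0,0],0],[[0,-0.015,0],[0,0,0],0],[[0,-0.015,0],[0,0,0],0],[[0,-0.012,0],[0,0,0],0],[[0,-0.0065,0],[0,0,0],0],[[0,0,0],[0,0,0],0],[[0,0,0.006],[0,0,0],0],[[0,0,0.006],[0,0,0],0]]'; python3 -c "
from plan import *
plan([.546,.0316,.036],n=1)"
```

```text
clock: 13.28
position: [0.5455, 0.032, 0.0534]
ee_rot: [2.282, 2.159, 0.0]
force: [0.2, 0.3, -0.5]
width: 0.006
[-0.3, 0.5, 17.4] [0.01, -0.0, -0.07]
```

```bash
python3 -m pendant '[[[0,0,0.005],[0,0,0],0],[[0,0,0.005],[0,0,0],0],[[0,0,0.003],[0,0,0],0]]'; python3 -m pendant '[[[0,0,0.002],[0,0,0],0],[[0,0,0.002],[0,0,0],0],[[0,0,0],[0,0,0],0]]'; python3 - <<'E'
from dot import *
im=dot(.042); cv2.imwrite('pics/s6.png',cv2.resize(im[60:240,200:450,::-1],None,fx=3,fy=3))
E
```

```text
clock: 13.65
position: [0.545, 0.032, 0.0404]
ee_rot: [-2.281, -2.159, 0.001]
force: [0.6, -0.2, -0.1]
width: 0.007
clock: 14.02
position: [0.5451, 0.032, 0.0368]
ee_rot: [-2.282, -2.159, 0.0]
force: [0.6, 0.8, 0.4]
width: 0.004
dot x 0.5991461975305666 0.6386952483823978 y 0.005360638194618739 0.04603572788614024 281 depth xyz [0.6205 0.0271 0.0436]
```

View pics/s6.png

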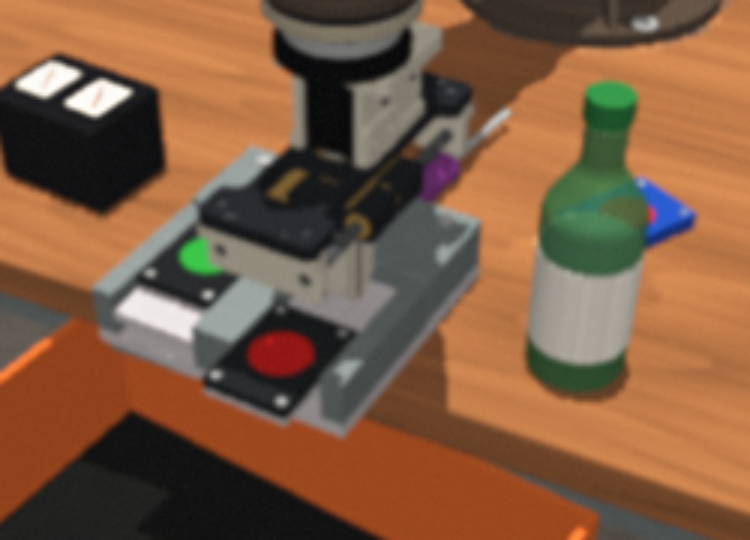

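The fingers are now in the pocket behind the module, at about (330,290) in the crop. I'll push it forward.

```bash
python3 -m pendant '[[[-0.002,0.002,0],[0,0,0],0],[[-0.002,0.003,0],[0,0,0],0],[[0,0.003,0],[0,0,0],0],[[0,0.003,0],[0,0,0],0]]'; python3 -m pendant '[[[0,0.003,0],[0,0,0],0],[[0,0.003,0],[0,0,0],0],[[0,0.003,0],[0,0,0],0],[[0,0.003,0],[0,0,0],0]]'; python3 -m pendant '[[[0,0.003,0],[0,0,0],0],[[0,0.003,0],[0,0,0],0]]'; python3 - <<'E'
from dot import *
im=dot(.042); cv2.imwrite('pics/s7.png',cv2.resize(im[60:240,200:450,::-1],None,fx=3,fy=3))
E
```

```text
clock: 14.58
position: [0.5562, 0.0274, 0.037]
ee_rot: [2.282, 2.159, 0.0]
force: [-0.2, -0.4, -0.1]
width: 0.004
clock: 15.08
position: [0.568, 0.0268, 0.0369]
ee_rot: [-2.282, -2.16, 0.0]
force: [-0.6, 0.1, -0.6]
width: 0.005
clock: 15.32
position: [0.5733, 0.0264, 0.0367]
ee_rot: [-2.281, -2.159, 0.002]
force: [-2.3, -0.3, 0.9]
width: 0.003
dot x 0.6031537541373515 0.6439089880558794 y 0.0062701731369507185 0.0454080783141943 283 depth xyz [0.625  0.0265 0.0434]
```

View pics/s7.png

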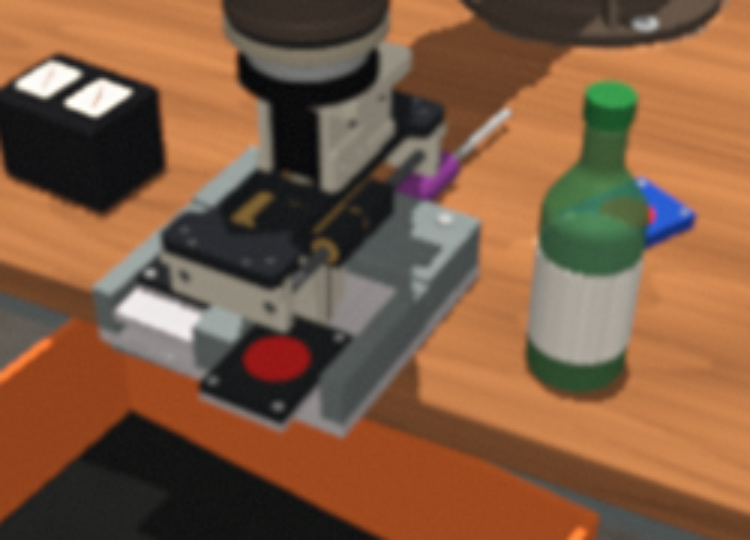

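The module is moving ahead of the finger at about 2 N; its dot is now at (277,358). I'll continue.

```bash
python3 -m pendant '[[[0,0.003,0],[0,0,0],0],[[0,0.003,0],[0,0,0],0],[[0,0.003,0],[0,0,0],0]]'; python3 -m pendant '[[[0,0.003,0],[0,0,0],0],[[0,0.003,0],[0,0,0],0],[[0,0,0],[0,0,0],0]]'; python3 - <<'E'
from dot import *
im=dot(.042); cv2.imwrite('pics/s8.png',cv2.resize(im[60:400,150:450,::-1],None,fx=1.76,fy=1.76))
E
```

```text
clock: 15.75
position: [0.5831, 0.026, 0.037]
ee_rot: [2.282, 2.159, 0.0]
force: [-3.4, -0.1, 3.1]
width: 0.006
clock: 16.12
position: [0.5896, 0.0257, 0.0372]
ee_rot: [2.281, 2.159, 0.002]
force: [-1.7, -0.2, 3.8]
width: 0.008
dot x 0.622708808880496 0.6671431115253996 y 0.008271831781356709 0.047502165850204836 326 depth xyz [0.6414 0.0259 0.0384]
```

View pics/s8.png

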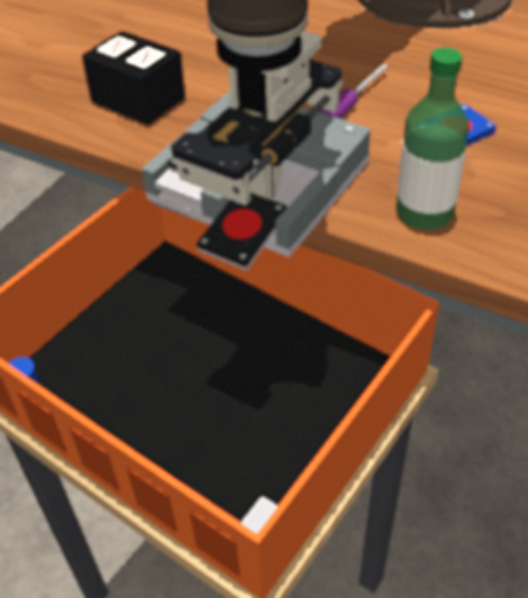

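The module is tipping over the end; its rear edge is rising against the finger. I'll keep pushing gently.

```bash
python3 -m pendant '[[[0,0.003,0],[0,0,0],0],[[0,0.003,0],[0,0,0],0]]'; python3 -m pendant '[[[0,0.003,0],[0,0,0],0],[[0,0.003,0],[0,0,0],0],[[0,0,0],[0,0,0],0]]'; python3 - <<'E'
from dot import *
im,_=arm.get_image('scene'); cv2.imwrite('pics/s9.png',cv2.resize(im[60:400,150:450,::-1],None,fx=1.76,fy=1.76))
E
```

```text
clock: 16.42
position: [0.5953, 0.0254, 0.0372]
ee_rot: [2.281, 2.159, 0.001]
force: [-2.1, -0.6, 6.4]
width: 0.004
clock: 16.8
position: [0.6011, 0.0248, 0.0367]
ee_rot: [2.282, 2.159, 0.0]
force: [-0.5, 0.0, 0.5]
width: 0.004
```

View pics/s9.png

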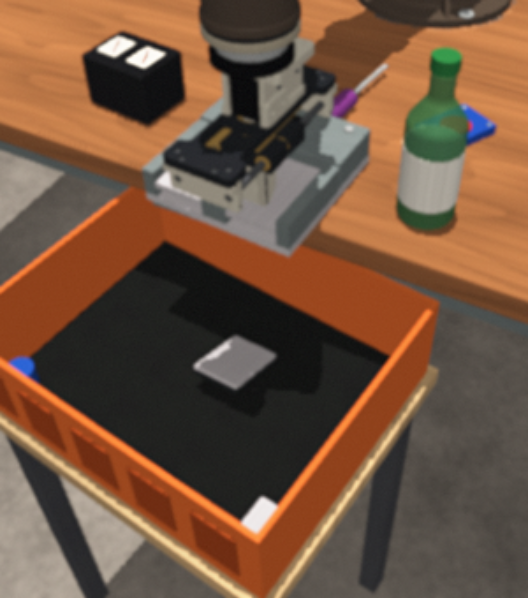

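The module has dropped off and is falling into the crate, underside up, at about (235,360). I'll raise the arm clear and check.

```bash
python3 -m pendant '[[[0,0,-0.01],[0,0,0],0],[[0,0,-0.02],[0,0,0],0],[[0,0,-0.03],[0,0,0],0],[[0,0,-0.03],[0,0,0],0],[[0,0,-0.03],[0,0,0],0],[[0,0,-0.02],[0,0,0],0],[[0,0,0],[0,0,0],0],[[0,0,0],[0,0,0],0]]'; python3 -m pendant '[[[-0.03,0,0],[0,0,0],0],[[-0.05,0,0],[0,0,0],0],[[-0.05,0,0],[0,0,0],0],[[-0.05,0,0],[0,0,0],0],[[-0.05,0,0],[0,0,0],0],[[-0.05,0,0],[0,0,0],0],[[-0.02,0,0],[0,0,0],0],[[0,0,0],[0,0,0],0],[[0,0,0],[0,0,0],0]]'; python3 - <<'E'
from dot import *
for n in('scene','top'):
    im,d=arm.get_image(n); cv2.imwrite(f'pics/{n}_end.png',im[...,::-1])
    for l in ('cradle','reject','good','bottle','meter','screwdriver'):
        for r in arm.masks_of(n,l)[:3]:
            v,u=np.nonzero(r['pixels']&(d>0)); P=at_d(n,np.c_[u,v],d[v,u])
            print(n,l,round(r['conf'],2),np.round(r['rect']),'med',np.round(np.median(P,0),3))
print(arm.observe()['clock'],arm.observe()['force'])
E
```

```text
clock: 17.85
position: [0.6003, 0.0248, 0.1764]
ee_rot: [-2.282, -2.159, 0.001]
force: [0.1, 0.0, 0.6]
width: 0.006
clock: 18.98
position: [0.5848, -0.2718, 0.1766]
ee_rot: [-2.278, -2.162, -0.002]
force: [0.2, 0.7, 0.0]
width: 0.005
scene cradle 0.88 [296. 158. 127.  94.] med [0.553 0.007 0.041]
scene reject 0.77 [482. 180.  48.  25.] med [0.446 0.317 0.012]
scene reject 0.68 [422. 132.  13.  26.] med [0.338 0.177 0.012]
scene reject 0.59 [276. 278.  49.  42.] med [ 0.699  0.017 -0.161]
scene good 0.64 [270. 146.  46.  34.] med [ 0.565 -0.059  0.043]
scene bottle 0.7 [397. 137.  43. 108.] med [0.524 0.174 0.098]
scene meter 0.87 [226. 105.  60.  54.] med [ 0.489 -0.21   0.055]
scene screwdriver 0.63 [348. 114.  34.  27.] med [0.377 0.019 0.022]
top cradle 0.62 [342. 208.  85.  86.] med [0.513 0.001 0.044]
top reject 0.89 [322. 155.  25.  24.] med [ 0.701  0.018 -0.162]
top reject 0.78 [189. 256.  44.  40.] med [0.434 0.316 0.012]
top reject 0.67 [264. 295.  41.  45.] med [0.348 0.153 0.012]
top good 0.76 [364. 194.  28.  34.] med [ 0.555 -0.058  0.042]
top bottle 0.58 [254. 218.  41.  35.] med [0.492 0.161 0.129]
top bottle 0.45 [333. 295.  19.  87.] med [0.384 0.016 0.022]
top meter 0.94 [448. 235.  60.  48.] med [ 0.458 -0.222  0.07 ]
top screwdriver 0.97 [333. 292.  17.  90.] med [0.389 0.014 0.022]
19.675 [-0.06962493 -0.90136638 -0.38302559]
```

View pics/scene_end.png

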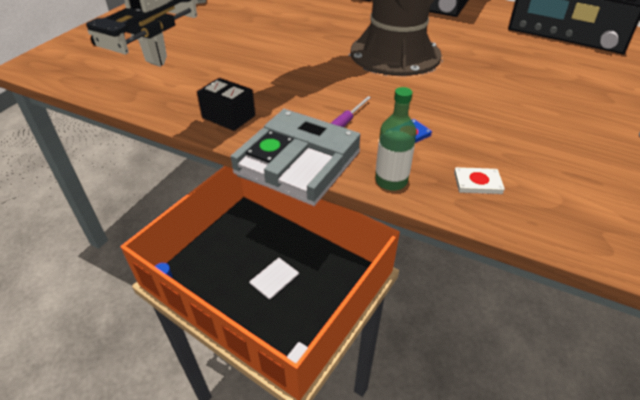

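View pics/top_end.png

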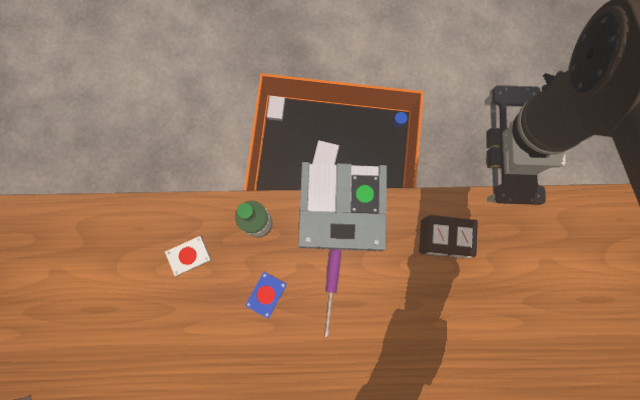

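The red module lies upside down on the crate floor (scene (275,278), z about -0.16). Its pocket is empty, and the green module at (270,146), bottle, meter and screwdriver are where they were. The arm is clear, so I'm handing in.

```bash
python3 -c "
from cell import arm
print(arm.sign_off())"
```

```text
the job is handed in; nothing more can be done
None
```

The rejected module is in the scrap crate, and I handed the job in at about 20 s on the clock. I pressed on it with about 11 N; its floor was the soft one, at about 1.4 N/mm. I drew it forward about 57 mm, then pushed it from behind until it tipped off the front end.

- **Forces:** the highest readings were about 11.4 N down and 7.9 N sideways while drawing, about 14 N combined, under the 20 N limit. While pushing, they stayed under about 7 N. These are the readings at the end of each move; forces in between were not recorded.
- **Final pictures:** the reject lies upside down on the crate floor at about (0.70, 0.02, -0.16) and its pocket is empty.
- **Left in place:** both cameras put the good module, bottle, meter and look-alikes within about 2 mm of their first positions. The screwdriver read up to 7 mm differently in the scene view, where it is partly hidden. In the top view the network missed it at first, so there is no direct before-and-after number, but it shows at the same pixels in both top pictures.
- **Failed checks:** none. The arm finished clear of everything.

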